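# Swing the bench magnifier over the hearing-aid stand

### The arm

A 6-joint arm with a two-finger parallel gripper is mounted at the origin on the work surface. World frame = base frame: x ahead of the robot, y to its left, z up, the work surface at z = 0. Lengths are in m, angles in degrees, forces in N, time in s.
With the tool pointing down it reaches from about 0.325 to 0.85 m from the base axis. Payload 15.5 kg.
Tool frame: the origin (TCP) lies at the very end of the fingers, on their centre line; the grasp point (between the pads) lies arm.grip_depth behind it (arm.grip_depth is the distance from the TCP to the grasp point, in m); z points along the fingers, y is the direction in which the jaws open and shut (so a half turn about z gives the same grasp; the last joint's range is limited). The gripper opens to 91 mm and grips with 3 to 60 N. Pads are 32 mm wide; open, the fingers measure 118 mm over their backs; the gripper's body (76 mm by 178 mm) begins 60 mm behind the grasp point.
Start: joints at [-74.57, 28.281, 77.091, -0, 74.628, -5.472], TCP at [0.223, -0.584, 0.214] pointing down, gripper open.
Joint ranges: [-166.48, 166.48], [-47.26, 123.95], [12.59, 153.08], [-70.14, 250.14], [6.76, 159.57], [-176.63, 176.63]. Speed limits (degrees/s): [108.29, 108.29, 147.25, 172.46, 172.46, 172.46].

### API

Orientations are given as a 3x3 rotation matrix whose columns are the frame's x, y, z axes.
In Python, from rig import arm gives the robot as it stands. Calls block until the motion is done:
- arm.move_to(position, orientation): joint-space move of the TCP to a pose.
- arm.move_l(position, orientation=None, feed=0.15): straight line of the TCP; orientation=None keeps the orientation; feed is the mean speed in m/s.
- arm.move_joints(angles): joint-space move.
- arm.grip(opening): finger opening in m; the grip force is fixed at half the most; returns when the fingers have stopped.
- arm.sleep(seconds).
- arm.solve_ik(position, orientation): joint angles nearest the present ones, or None.
- arm.snapshot(name): name is "side" or "top" or "wrist"; returns the picture (400x640x3 uint8, red, green, blue); there is no depth.
- arm.get_calibration(name): a dict with "intrinsics" (3x3 intrinsics, pixels), "cam_to_world" (4x4, takes a point from camera to world coordinates). Camera axes: x right, y down, z forward; pixel columns grow to the right and rows downward; lengths in m; the calibration is good to about 2 mm. The wrist camera is an equidistant fisheye: a pixel r from the principal point sees the ray r / f radians off the axis. A picture is of the moment at which its call begins: read the wrist's pose just before it. get_calibration takes no time and is no camera call; for the wrist camera it gives the pose at the moment of the call.
A pose or a line that the arm cannot do raises arm.Unreachable and nothing moves.
- arm.sign_off(): hands the job in, once; it reports no verdict.
Readings, each from a call of its own:
- arm.current_t(): time.
- arm.current_joint_positions(): joint angles.
- arm.current_dq(): joint speeds.
- arm.current_tau(): joint torques, N m.
- arm.current_ee_pos(): TCP position.
- arm.current_tool_rot(): TCP orientation.
- arm.current_force(): force on the tool from outside, world axes, zero at the start.
- arm.current_torque(): the same for the moment, N m.
- arm.current_width(): finger opening in m.
Only numpy, scipy, OpenCV 4.12 (cv2) and the standard library are available. Lean on these libraries where they do the work, as an engineer would, in place of code of your own. Each camera call takes 0.05 s, during which the arm holds its last target. There are 200 camera calls.

### The job

The bench magnifier is swung off to one side. Swing its hinged arm round until the round lens is centred over the wooden hearing-aid stand, rather than over the egg cup or the charging cradle, and let go of it there. Leave the stand where it is, undisturbed.

Things in the scene. Friction and masses are not known exactly. Their poses are not given: they have to be found in the camera images.
- loupe_arm: grey hinged magnifier arm (18 mm wide, 10 thick) on a fixed steel column with a round foot. Origin on the upright hinge axis, 180 mm above the counter; z up, -x along the arm to the lens. Turns about z only, about 1.3 rad either way of pointing to the robot. Starts on the robot's right (-y): swing it to +y. Lightly stiff (0.7 N at post), stays where left. Nothing under it is taller than 80 mm.
- loupe_lens (a point): centre of the magnifier's round glass lens in a grey rim (100 mm across, 10 mm thick), level, 260 mm from the hinge axis along the arm, 180 mm above the counter; moves with the arm. Stand, egg cup and cradle stand in shuffled order under its arc.
- loupe_grip (a point): point on the axis of the upright round steel grip post on the arm (16 mm diameter, from the arm's top at 185 mm to 232 mm above the counter), 190 mm from the hinge axis on the arm's centre line. The point is 216 mm above the counter, 31 mm above the arm's top, 16 mm below the post's top. The post can turn between the fingers.
- aid_stand: wooden hearing-aid stand: round wooden disc (80 mm diameter, 14 mm thick) with two ball-topped wooden posts, 75 mm tall in all, a small grey hearing aid on each; loose, about 160 g, any yaw. Origin at the centre of its underside, on the counter. Its centre lies within 10 mm of the circle that the lens centre follows.
Not all that is in view belongs to the job. Of the things that look like the aid_stand, take the one that is farthest from the robot's base at the start.

How it is judged (in metres and radians):
At the end, for the whole second after the job is handed in: The lens centre is within 20 mm, horizontally, of the stand's centre, the arm is at rest (under 0.05 rad/s), and the stand is upright (within 0.15 rad) and within 15 mm of where it started (horizontal distance between loupe_lens and aid_stand below 0.02 m and angular speed of loupe_arm below 0.05 rad/s and distance of aid_stand from where it was at the start of the episode below 0.015 m and angle between aid_stand's own z axis and vertical below 0.15 rad); the robot touches nothing.
It fails at once if the stand is pushed more than 15 mm from its place (distance of aid_stand from where it was at the start of the episode above 0.015 m).
It fails at once if the stand is tipped by more than 0.3 rad (angle between aid_stand's own z axis and vertical above 0.3 rad).
It also fails if it takes over 40 s, if anything falls off the work surface, if the arm or the gripper's body presses on something with over 40 N, if the wrist force passes 120 N, or if a joint passes its speed limit or range.

## Working session

There is one attempt and no reset: what is moved stays moved. The work goes in short steps, each a Python script; the robot and the scene stay as the last script left them, time stands still between calls to the robot, and variables do not carry over. Pictures are saved under pics/ and viewed, about 8 in all and at most 12, crops included, and the job is handed in when it is done.

```bash
mkdir -p pics; ls; python3 - <<'E'
from rig import arm
import cv2,numpy as np
np.set_printoptions(precision=4,suppress=True)
for n in ["top","side"]:
    im=arm.snapshot(n); cv2.imwrite(f"pics/{n}0.png",im[:,:,::-1]); c=arm.get_calibration(n); print(n,c["intrinsics"],c["cam_to_world"])
print(arm.grip_depth,arm.current_t(),arm.current_tool_rot())
E
```

```text
pics
top [[518.3262   0.     318.236 ]
 [  0.     518.3262 197.9796]
 [  0.       0.       1.    ]] [[ 0.0071 -0.9913  0.1311  0.3894]
 [-0.9999 -0.006   0.0083  0.0068]
 [-0.0074 -0.1312 -0.9913  1.2057]
 [ 0.      0.      0.      1.    ]]
side [[399.5051   0.     314.3987]
 [  0.     399.5051 191.716 ]
 [  0.       0.       1.    ]] [[-0.998  -0.0319  0.0538  0.4738]
 [-0.0619  0.6246 -0.7785  0.7069]
 [-0.0088 -0.7803 -0.6254  0.6982]
 [ 0.      0.      0.      1.    ]]
0.0188 0.1 [[ 0.9342  0.3567 -0.0003]
 [ 0.3567 -0.9342  0.001 ]
 [ 0.0001 -0.001  -1.    ]]
```

View pics/top0.png

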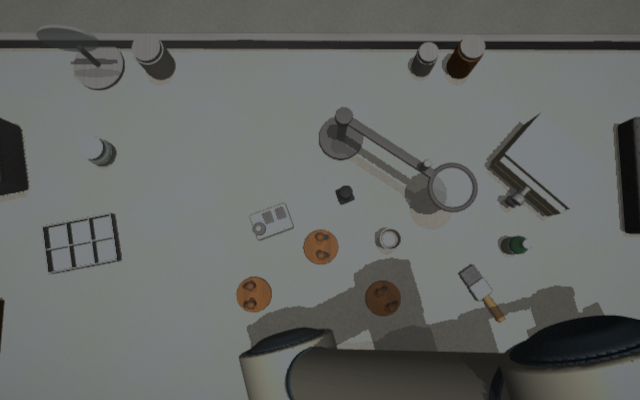

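View pics/side0.png

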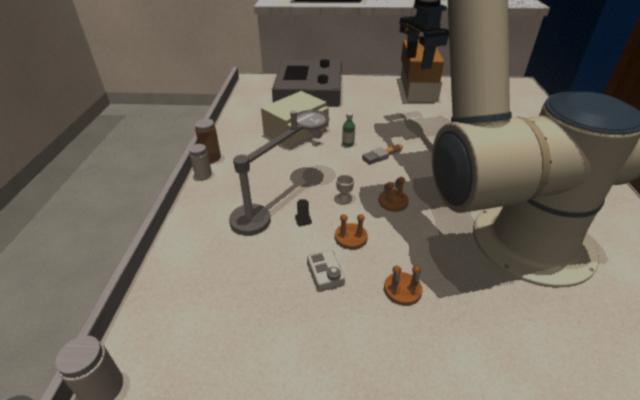

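The top view shows three stand lookalikes at about (321,247), (254,294) and (383,298). The hinge is near (343,115), the lens at (452,187) and the post at (427,163). Next I'll measure these and crop in to confirm the stand.

```bash
cat > h.py <<'E'
import numpy as np,cv2
from rig import arm
np.set_printoptions(precision=4,suppress=True)
def ray(n,u,v,z):
    c=arm.get_calibration(n);K=c["intrinsics"];T=c["cam_to_world"]
    d=T[:3,:3]@np.linalg.solve(K,[u,v,1.]);o=T[:3,3]
    return o+d*(z-o[2])/d[2]
def proj(n,p):
    c=arm.get_calibration(n);T=c["cam_to_world"];q=c["intrinsics"]@(T[:3,:3].T@(np.asarray(p)-T[:3,3]));return q[:2]/q[2]
def stands(n,im):
    hsv=cv2.cvtColor(im,cv2.COLOR_RGB2HSV)
    m=cv2.inRange(hsv,(3,120,40),(22,255,255)); m=cv2.morphologyEx(m,cv2.MORPH_CLOSE,np.ones((7,7),np.uint8))
    out=[]
    for c in cv2.findContours(m,cv2.RETR_EXTERNAL,cv2.CHAIN_APPROX_NONE)[0]:
        if cv2.contourArea(c)<300: continue
        out.append((cv2.fitEllipse(cv2.convexHull(c)),cv2.contourArea(c)))
    return out
E
python3 - <<'E'
from h import *
im=cv2.imread("pics/top0.png")[:,:,::-1].copy()
for e,a in stands("top",im):
    p=ray("top",*e[0],0.012); print("stand px",np.array(e[0]),"axes",e[1],a,"xy",p[:2],"r",np.hypot(*p[:2]))
for nm,u,v,z in [("lens",452.5,187,.185),("hingetop",343.5,115,.2),("foot",341,139,.01),("post",427,163,.232)]:
    print(nm,ray("top",u,v,z))
big=cv2.resize(im[90:330,220:490],None,fx=2.9,fy=2.5*1.16,interpolation=cv2.INTER_CUBIC)[:, :, ::-1]
big=cv2.convertScaleAbs(big,alpha=1.5)
cv2.imwrite("pics/crop1.png",cv2.resize(big,(675,600)))
E
```

```text
stand px [382.594 298.003] axes (33.46815872192383, 34.3617057800293) 872.0 xy [ 0.3198 -0.1305] r 0.345408315424983
stand px [253.4767 294.0738] axes (33.481971740722656, 34.428531646728516) 872.0 xy [0.3264 0.1622] r 0.36448661884027467
stand px [320.2399 246.6627] axes (33.13177490234375, 33.25883865356445) 831.5 xy [0.4346 0.0114] r 0.43477896898056023
lens [ 0.548  -0.2514  0.185 ]
hingetop [ 0.69   -0.0341  0.2   ]
foot [ 0.6884 -0.036   0.01  ]
post [ 0.5868 -0.1922  0.232 ]
```

View pics/crop1.png

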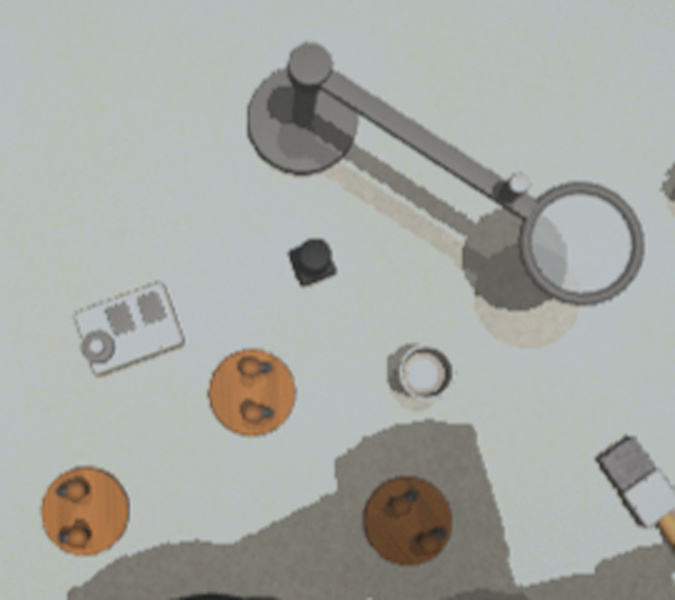

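The three candidates are (320,247) at 0.435 m from the base, (253,294) at 0.364 m and (383,298) at 0.345 m. The crop confirms (320,247) as a disc with two posts. It's the farthest, and it sits 0.2596 m from the hinge axis, which puts it on the lens circle. The lens (0.2596 m) and post (0.189 m) radii also match the sizes given. Next I'll check the joint path, then approach.

```bash
cat >> h.py <<'E'
H=np.array([.689,-.035]); L=np.array([.548,-.2517]); S=np.array([.4346,.0114])
phi0=np.arctan2(*(L-H)[::-1])%(2*np.pi); phi1=np.arctan2(*(S-H)[::-1])%(2*np.pi)
def pose(phi,z,s=1):
    y=s*np.array([-np.sin(phi),np.cos(phi),0]); zz=np.array([0,0,-1.]); x=np.cross(y,zz)
    return np.r_[H+.19*np.array([np.cos(phi),np.sin(phi)]),z],np.c_[x,y,zz]
ZG=.216-arm.grip_depth
E
python3 - <<'E'
from h import *
print(np.degrees([phi0,phi1]))
best=None
for s in(1,-1):
    for f in (phi0,(phi0+phi1)/2,phi1): print(s,arm.solve_ik(*pose(f,ZG,s)))
E
```

```text
[236.9492 169.6634]
1 [-23.9036  28.5135  79.5272  -0.      71.9594   9.1472]
1 [-18.5904  21.4284  92.2375  -0.      66.3341  48.1032]
1 [-6.921  19.5586 95.402  -0.     65.0395 93.4155]
-1 [ -23.9036   28.5135   79.5272   -0.       71.9594 -170.8528]
-1 [ -18.5904   21.4284   92.2375   -0.       66.3341 -131.8968]
-1 [ -6.921   19.5586  95.402   -0.      65.0395 -86.5845]
```

```bash
python3 - <<'E'
from h import *
p=arm.current_ee_pos(); arm.move_l([p[0],p[1],.31],feed=.2)
arm.move_to(*pose(phi0,.30))
arm.move_l(pose(phi0,ZG)[0],feed=.1)
print(arm.current_ee_pos(),arm.current_force(),arm.current_t())
arm.grip(.019)
print(arm.current_width(),arm.current_force(),arm.current_t())
im=arm.snapshot("wrist"); cv2.imwrite("pics/w1.png",im[:,:,::-1])
E
```

```text
[ 0.5857 -0.1944  0.1978] [ 1.1041 -0.4056  0.5691] 3.8333
0.019307406594474642 [-0.586  -0.7954 -0.0389] 4.9917
```

View pics/w1.png

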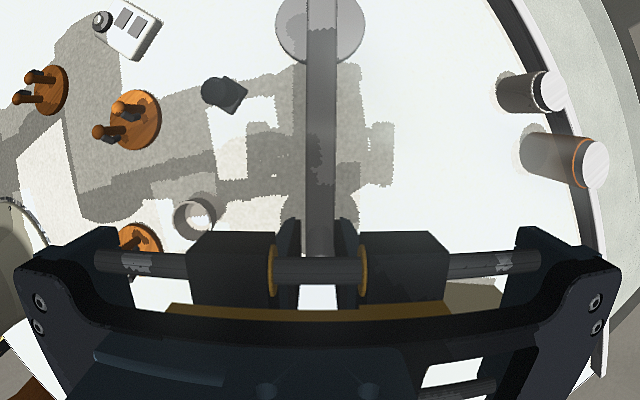

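The wrist view shows the arm running up from between the fingers, around (320,250), with the jaws closed round the post on both sides. Now I'll swing along the arc.

```bash
python3 - <<'E'
from h import *
for f in np.linspace(phi0,phi1,8)[1:]:
    arm.move_l(*pose(f,ZG),feed=.08); print(arm.current_force(),arm.current_t())
arm.sleep(.3)
im=arm.snapshot("top"); cv2.imwrite("pics/top1.png",im[:,:,::-1])
cv2.imwrite("pics/crop2.png",cv2.convertScaleAbs(cv2.resize(im[80:320,220:490],(675,600),interpolation=cv2.INTER_CUBIC)[:,:,::-1],alpha=1.5))
print(proj("top",[*S,.185]), arm.current_ee_pos())
E
```

```text
[ 0.1607 -0.2706 -0.2099] 5.5917
[-0.0292  0.4098 -0.5972] 6.1417
[ 0.1953 -0.4568  0.2627] 6.6917
[ 0.3764  0.0749 -0.7273] 7.2417
[ 0.7629  0.2839 -0.6523] 7.7917
[ 0.9482  0.1993 -0.6152] 8.3417
[-0.1348  0.6834  0.4657] 8.8917
[319.9265 243.3223] [ 0.5021 -0.0012  0.1972]
```

View pics/crop2.png

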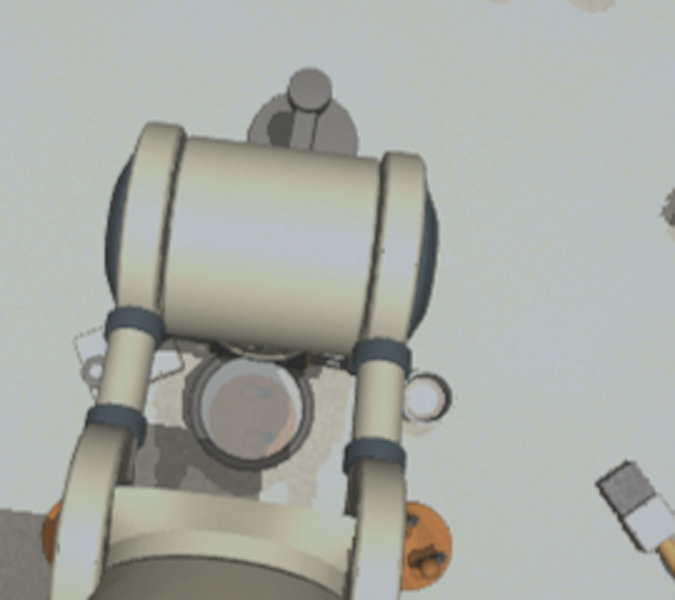

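The lens rim is centred at crop (249,407), which is top (319.6,242.8). The predicted position was (319.9,243.3), so it's within about 1–2 mm. I'll release, lift straight up, move clear and check again.

```bash
python3 - <<'E'
from h import *
arm.grip(.06)
p=arm.current_ee_pos(); arm.move_l([p[0],p[1],.33],feed=.1)
q=np.array(arm.current_joint_positions()); q[0]=-65; arm.move_joints(q)
arm.sleep(.5)
for n in ("top","side"):
    im=arm.snapshot(n)
    cv2.imwrite(f"pics/{n}2.png",im[:,:,::-1])
    if n=="top": cv2.imwrite("pics/crop3.png",cv2.convertScaleAbs(cv2.resize(im[80:320,220:490],(675,600),interpolation=cv2.INTER_CUBIC)[:,:,::-1],alpha=1.4))
    print(n,[np.array(e[0]) for e,a in stands(n,im)], proj(n,[*S,.185]))
print(arm.current_t(),arm.current_force(),arm.current_ee_pos())
E
```

```text
top [array([382.4758, 297.9457]), array([253.5596, 294.0586])] [319.9265 243.3223]
side [array([404.4012, 282.9341]), array([351.014 , 230.4959]), array([395.7948, 194.0853]), array([204.9172, 129.5487]), array([421.8188,  62.0346])] [354.6521 176.5209]
13.8667 [ 0.1278 -0.4662  0.2118] [ 0.2646 -0.4264  0.3294]
```

View pics/crop3.png

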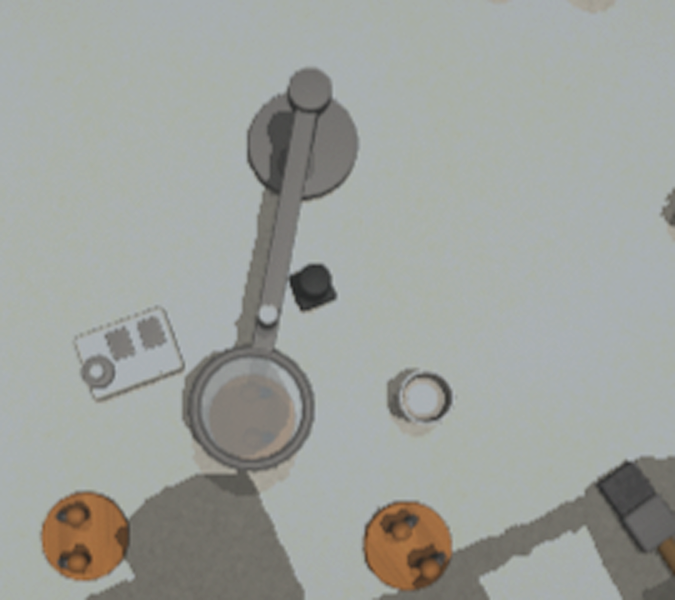

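View pics/side2.png

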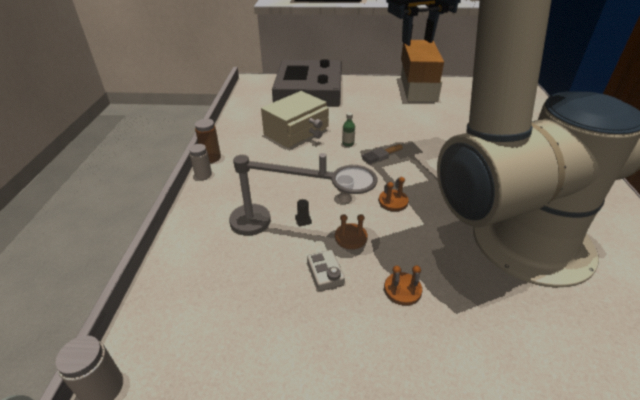

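Top crop: the lens is still at (250,407), i.e. top (320,242.8) against a target of (319.9,243.3). The stand shows through the glass at its original place. Side view: the lens is near (354,179), the stand stands upright at (351,233), and the robot is clear.

```bash
python3 -c "
from rig import arm
arm.sign_off(); print(arm.current_t())"
```

```text
the job is handed in; nothing more can be done
the job is handed in; nothing more can be done
```

I swung the magnifier arm about 67° by its grip post, let go of it with the lens over the farthest stand, backed the robot clear and signed off. The last clock reading before sign-off was 13.9 s, against the 40 s limit.

- **Which stand:** I took the one at (0.435, 0.011), 0.435 m from the base; the other two lookalikes are at 0.364 m and 0.345 m. Its centre is 0.26 m from the hinge axis, so it lies on the lens circle.
- **Lens position:** after release, the top view put the lens about 0.5 px from the target, roughly 1–2 mm. The side view agreed to within a few pixels.
- **Stand:** it looked upright and unmoved in both views. From the top it could only be checked by eye through the glass, because the colour mask didn't pick it up there.
- **Forces:** the readings I took stayed under about 1.5 N, both at the grasp and during the swing.

I did not measure the arm's turning speed directly, but it had not visibly moved between the pictures before and after release.

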